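# Hang the dip baskets to dry

### The arm

A 6-joint arm with a two-finger parallel gripper is mounted at the origin on the work surface. World frame = base frame: x ahead of the robot, y to its left, z up, the work surface at z = 0. Lengths are in m, angles in degrees, forces in N, time in s.
With the tool pointing down it reaches from about 0.4 to 0.825 m from the base axis. Payload 7 kg.
Tool frame: the origin (TCP) lies midway between the tips of the shut fingers; the grasp point (between the pads) lies 19 mm behind it; z points along the fingers, y is the direction in which the jaws open and shut (so a half turn about z gives the same grasp; the last joint's range is limited). The gripper opens to 85 mm and grips with 20 to 120 N. Pads are 22 mm wide; open, the fingers measure 114 mm over their backs; the gripper's body (76 mm by 85 mm) begins 54 mm behind the grasp point. The pads swing forward as they close: fully open they stand 13 mm farther back than shut.
Start: joints at [80.506, 20.546, 0.682, 0, -70.136, -16.507], TCP at [0.296, 0.607, 0.231] pointing down, gripper open.
Joint ranges: [-176.03, 176.03], [-82.01, 121.73], [-58.28, 71.71], [-173.87, 95.51], [-174.79, -0.11], [-173.66, 173.66]. Speed limits (degrees/s): [136.94, 136.94, 172.46, 180, 180, 180].

### API

Orientations are given as [roll, pitch, yaw] about the fixed x, y, z axes, in that order (R = Rz(yaw) Ry(pitch) Rx(roll)).
In Python, from workcell import readout, get_image, env gives the robot as it stands.
- The arm moves only by the tool jog_arm, never from a script. Its argument "series" is text: rows parted by semicolons, each of 7 numbers parted by spaces: the turn, a rotation vector about the tool's x, y, z in degrees, then the shift along the tool's x, y, z in cm, then the opening, from 0 (shut) to 1 (fully open). In form: ax ay az tx ty tz jaw; .... A call has 1 to 12 rows; each row is the pose to reach, as a shift and turn from the pose commanded when the call began, along the tool's axes at that moment; what a row does not reach only later rows make up. A row lasts 1/10 s, in which the tool goes at most 50 mm and 8.59 degrees, less where a joint would pass 70% of its speed; a pose out of reach is approached as far as the arm can. A call with a gripper value outside its range is refused whole. The fingers move at their own pace and stop on an object; "newtons" is the grip in N (left out, the last holds). Time passes only in rows, so rows that repeat a pose let the fingers close. It gives the time, the measured TCP pose, the force and the opening at its end, in the units of the state.
- readout.observe(): the state, without advancing time (a new reading comes with each control period).
- get_image(name): name is "side" or "top"; returns a dict with "frame" (420x560x3 uint8, red, green, blue), "camera_matrix" (3x3 intrinsics, pixels), "R" (3x3) and "t" (3): a world point X has camera coordinates R X + t. Camera axes: x right, y down, z forward; pixel columns grow to the right and rows downward; lengths in m; the calibration is good to about 2 mm. A picture is of the moment at which its call begins. There is no depth.
- env.job_done(): hands the job in, once; it reports no verdict.
The state is a dict: "t": time; "qpos": joint angles; "dq": joint speeds; "effort": joint torques, N m; "eef_pos": TCP position; "ee_rot": TCP orientation; "wrist_force": force on the tool from outside, world axes, zero at the start; "wrist_torque": the same for the moment, N m; "grip_width": finger opening in m.
Only numpy, scipy, OpenCV 4.12 (cv2) and the standard library are available. Lean on these libraries where they do the work, as an engineer would, in place of code of your own. Each camera call takes 0.05 s, during which the arm holds its last target. There are 200 camera calls.

### The job

Get the rinsed glassware stoppers dried: put every black rubber stopper on the bench into one of the steel wire baskets, hang each basket by its handle on a hook of its own on the drying rail, and when everything hangs there press the start button on the white blower fully down and let it come up again. Leave the other things on the bench where they are.

Things in the scene. Friction and masses are not known exactly. Their poses are not given: they have to be found in the camera images.
- basket0_bar (a point): Steel wire basket (2 or 3 present, all alike, None if absent), 104 mm along x, 92 along y, 0.2 kg, walls 50 high, 4 thick. A rigid arch stands over its middle in the y-z plane: uprights at y = +-43 mm and on them a straight bar along y, 92 long, 10 wide (x), 8 high. Point: the bar's centre, 116 mm above the underside; z up. Arch open from 50 to 112 mm above the underside; a half turn changes nothing.
- basket1_bar (a point): bar centre of the second basket, the same as basket0 (None if absent); the mesh is too fine for fingers or hooks
- basket2_bar (a point): bar centre of the third basket, the same as basket0 (None if absent)
- stopper0_center (a point): centre (half-way up) of a black rubber stopper, or None if absent (3 or 4 present, all alike): a slightly tapered round plug, 34 mm high, 32 mm across the foot, 27 mm across the top, 20 g, standing on its wide end; z is its axis, from wide to narrow end
- stopper1_center (a point): centre (half-way up) of a black rubber stopper, or None if absent (3 or 4 present, all alike): a slightly tapered round plug, 34 mm high, 32 mm across the foot, 27 mm across the top, 20 g, standing on its wide end; z is its axis, from wide to narrow end
- stopper2_center (a point): centre (half-way up) of a black rubber stopper, or None if absent (3 or 4 present, all alike): a slightly tapered round plug, 34 mm high, 32 mm across the foot, 27 mm across the top, 20 g, standing on its wide end; z is its axis, from wide to narrow end
- stopper3_center (a point): centre (half-way up) of a black rubber stopper, or None if absent (3 or 4 present, all alike): a slightly tapered round plug, 34 mm high, 32 mm across the foot, 27 mm across the top, 20 g, standing on its wide end; z is its axis, from wide to narrow end
- seat0 (a point): Point on top of the middle of the right-hand hook (seen from the robot) of the fixed drying rail, where a bar comes to rest, 170 mm above the bench. x runs from hook tip to rail, y along the rail, z up. The hook is a level rod 8 mm thick; its upturned tip is 40 to 51 mm away along -x and its top 24 mm above this point. The 16 mm rail is 65 mm away along +x, its top 4 mm above this point.
- seat1 (a point): the same point and axes for the middle hook, 125 mm from the others along y; the rail's place and yaw vary and its posts stand only under its ends, 205 mm either side of this hook, so baskets can reach under the rail
- seat2 (a point): the same point and axes for the left-hand hook (+y)
- start_top (a point): centre of the top face of the blower's start button, 28 mm across, on top of a white box (100 x 140 x 60 mm) that is fixed, at the left, and whose place varies; it is pressed straight down
- start (a joint): travel of the start button in m: 0 released, 0.006 fully down; a spring pushes it back, 5 N when fully down
- spray: bystander, to be left alone: white spray bottle, 72 mm across and 207 mm tall, blue trigger head; origin at the middle of its underside
- flask: bystander, to be left alone: conical glass flask, 82 mm across the foot, 132 mm tall; origin at the middle of its underside
- tape: bystander, to be left alone: roll of paper tape lying flat, 54 mm across, 20 mm high; origin at the middle of its underside
- reagent: bystander, to be left alone: glass bottle with blue cap, 70 mm across, 150 mm tall; origin at the middle of its underside
- dish: bystander, to be left alone: low glass dish, 80 mm across, 18 mm high; origin at the middle of its underside
- spatula: bystander, to be left alone: spatula of 170 mm lying flat, near the robot's base
Mind the look-alikes: they are no part of the job. What is shaped like the part that bears stopper1_center but blue or pink is not meant.

How it is judged (in metres and radians):
On the way, in this order (a step that is already met when the one before it is completed fails the run):
1. every basket hangs by its bar on a hook, with all the stoppers in the baskets (((x of basket0_bar in the frame of seat0 between -0.03 and 0.035 m and y of basket0_bar in the frame of seat0 between -0.025 and 0.025 m and z of basket0_bar in the frame of seat0 between -0.004 and 0.018 m) or (x of basket0_bar in the frame of seat1 between -0.03 and 0.035 m and y of basket0_bar in the frame of seat1 between -0.025 and 0.025 m and z of basket0_bar in the frame of seat1 between -0.004 and 0.018 m) or (x of basket0_bar in the frame of seat2 between -0.03 and 0.035 m and y of basket0_bar in the frame of seat2 between -0.025 and 0.025 m and z of basket0_bar in the frame of seat2 between -0.004 and 0.018 m)) and angle between each of basket0_bar, basket1_bar, basket2_bar's own z axis and vertical below 0.4 rad and ((x of basket1_bar in the frame of seat0 between -0.03 and 0.035 m and y of basket1_bar in the frame of seat0 between -0.025 and 0.025 m and z of basket1_bar in the frame of seat0 between -0.004 and 0.018 m) or (x of basket1_bar in the frame of seat1 between -0.03 and 0.035 m and y of basket1_bar in the frame of seat1 between -0.025 and 0.025 m and z of basket1_bar in the frame of seat1 between -0.004 and 0.018 m) or (x of basket1_bar in the frame of seat2 between -0.03 and 0.035 m and y of basket1_bar in the frame of seat2 between -0.025 and 0.025 m and z of basket1_bar in the frame of seat2 between -0.004 and 0.018 m)) and ((x of basket2_bar in the frame of seat0 between -0.03 and 0.035 m and y of basket2_bar in the frame of seat0 between -0.025 and 0.025 m and z of basket2_bar in the frame of seat0 between -0.004 and 0.018 m) or (x of basket2_bar in the frame of seat1 between -0.03 and 0.035 m and y of basket2_bar in the frame of seat1 between -0.025 and 0.025 m and z of basket2_bar in the frame of seat1 between -0.004 and 0.018 m) or (x of basket2_bar in the frame of seat2 between -0.03 and 0.035 m and y of basket2_bar in the frame of seat2 between -0.025 and 0.025 m and z of basket2_bar in the frame of seat2 between -0.004 and 0.018 m)) and ((x of stopper0_center in the frame of basket0_bar between -0.052 and 0.052 m and y of stopper0_center in the frame of basket0_bar between -0.046 and 0.046 m and z of stopper0_center in the frame of basket0_bar between -0.116 and -0.052 m) or (x of stopper0_center in the frame of basket1_bar between -0.052 and 0.052 m and y of stopper0_center in the frame of basket1_bar between -0.046 and 0.046 m and z of stopper0_center in the frame of basket1_bar between -0.116 and -0.052 m) or (x of stopper0_center in the frame of basket2_bar between -0.052 and 0.052 m and y of stopper0_center in the frame of basket2_bar between -0.046 and 0.046 m and z of stopper0_center in the frame of basket2_bar between -0.116 and -0.052 m)) and ((x of stopper1_center in the frame of basket0_bar between -0.052 and 0.052 m and y of stopper1_center in the frame of basket0_bar between -0.046 and 0.046 m and z of stopper1_center in the frame of basket0_bar between -0.116 and -0.052 m) or (x of stopper1_center in the frame of basket1_bar between -0.052 and 0.052 m and y of stopper1_center in the frame of basket1_bar between -0.046 and 0.046 m and z of stopper1_center in the frame of basket1_bar between -0.116 and -0.052 m) or (x of stopper1_center in the frame of basket2_bar between -0.052 and 0.052 m and y of stopper1_center in the frame of basket2_bar between -0.046 and 0.046 m and z of stopper1_center in the frame of basket2_bar between -0.116 and -0.052 m)) and ((x of stopper2_center in the frame of basket0_bar between -0.052 and 0.052 m and y of stopper2_center in the frame of basket0_bar between -0.046 and 0.046 m and z of stopper2_center in the frame of basket0_bar between -0.116 and -0.052 m) or (x of stopper2_center in the frame of basket1_bar between -0.052 and 0.052 m and y of stopper2_center in the frame of basket1_bar between -0.046 and 0.046 m and z of stopper2_center in the frame of basket1_bar between -0.116 and -0.052 m) or (x of stopper2_center in the frame of basket2_bar between -0.052 and 0.052 m and y of stopper2_center in the frame of basket2_bar between -0.046 and 0.046 m and z of stopper2_center in the frame of basket2_bar between -0.116 and -0.052 m)) and ((x of stopper3_center in the frame of basket0_bar between -0.052 and 0.052 m and y of stopper3_center in the frame of basket0_bar between -0.046 and 0.046 m and z of stopper3_center in the frame of basket0_bar between -0.116 and -0.052 m) or (x of stopper3_center in the frame of basket1_bar between -0.052 and 0.052 m and y of stopper3_center in the frame of basket1_bar between -0.046 and 0.046 m and z of stopper3_center in the frame of basket1_bar between -0.116 and -0.052 m) or (x of stopper3_center in the frame of basket2_bar between -0.052 and 0.052 m and y of stopper3_center in the frame of basket2_bar between -0.046 and 0.046 m and z of stopper3_center in the frame of basket2_bar between -0.116 and -0.052 m))), for 0.4 s.
2. the start button is pressed fully down (value of joint start above 0.0048 m), for 0.1 s.
At the end, for the whole second after the job is handed in: Every basket's bar lies on a hook (centre within 25 mm sideways of the hook, 30 mm towards tip or 35 mm towards rail from mid-hook), basket tilted under 0.4 rad; every stopper is inside a basket; the button has come back up to within 1.5 mm (all of step 1 and value of joint start below 0.0015 m); the robot touches nothing.
It fails at once if one of the other things is moved more than 6 cm from its place (distance of any of spray, flask, tape, reagent, dish, spatula from where it was at the start of the episode above 0.06 m).
Of basket0, basket1, basket2 only 2 to 3 are there at a start; the rules pass over those that are not, and their reading is None.
Of stopper0, stopper1, stopper2, stopper3 only 3 to 4 are there at a start; the rules pass over those that are not, and their reading is None.
At some moment in a run one of stopper0, stopper1, stopper2, stopper3 may be knocked a few centimetres aside while the robot is not near it.
Once in a run the grip may slacken for a moment while it holds something.
It also fails if it takes over 210 s, if anything falls off the work surface, if the arm or the gripper's body presses on something with over 40 N, if the wrist force passes 120 N, or if a joint passes its speed limit or range.

## Working session

There is one attempt and no reset: what is moved stays moved. The work goes in short steps, Python scripts to look and compute and a tool call to move; the robot and the scene stay as the last step left them, time stands still between calls to the robot, and variables do not carry over. Pictures are saved under pics/ and viewed, about 12 in all and at most 16, crops included, and the job is handed in when it is done.

Besides the shell and the picture viewer there is one more tool, called in YAML: its name, and indented under it one key for each argument. jog_arm: Moves the arm, as the interface text tells. Its arguments: {"type":"object","properties":{"series":{"type":"string"},"newtons":{"type":"number"}},"required":["series"]}

```bash
mkdir -p pics; ls; cat > h.py <<'E'
import numpy as np, cv2
from workcell import readout, get_image, env
def snap(name, fn, crop=None, scale=1):
    d=get_image(name); f=d["frame"][:,:,::-1].copy()
    np.savez(f"pics/{fn}.npz",**{k:np.array(d[k]) for k in("frame","camera_matrix","R","t")})
    if crop: x0,y0,x1,y1=crop; f=f[y0:y1,x0:x1]
    if scale!=1: f=cv2.resize(f,None,fx=scale,fy=scale,interpolation=cv2.INTER_CUBIC)
    cv2.imwrite(f"pics/{fn}.png",f); return d
def load(fn): return dict(np.load(f"pics/{fn}.npz"))
def proj(d,X):
    c=d["R"]@np.array(X,float)+d["t"]; p=d["camera_matrix"]@c; return p[:2]/p[2]
def onz(d,uv,z):
    r=d["R"].T@np.linalg.solve(d["camera_matrix"],[uv[0],uv[1],1.]); c=-d["R"].T@d["t"]
    return c+r*(z-c[2])/r[2]
def tri(d1,p1,d2,p2):
    P=[d["camera_matrix"]@np.c_[d["R"],d["t"]] for d in(d1,d2)]
    X=cv2.triangulatePoints(P[0],P[1],np.array(p1,float).reshape(2,1),np.array(p2,float).reshape(2,1)).ravel()
    return X[:3]/X[3]
E
python3 - <<'E'
from h import *
a=snap("top","top0",scale=1.42);b=snap("side","side0",scale=1.42)
for d in(a,b): print((-d["R"].T@d["t"]).round(3), d["camera_matrix"][0,0], d["R"].round(2).tolist())
s=readout.observe();print(s)
E
```

```text
pics
[0.38  0.034 1.288] 514.8085982866128 [[-0.01, -1.0, -0.0], [-0.99, 0.01, -0.16], [0.16, -0.0, -0.99]]
[0.157 0.633 0.916] 440.70792092943225 [[-0.85, -0.52, -0.02], [-0.37, 0.63, -0.68], [0.37, -0.57, -0.73]]
{'t': 0.1, 'qpos': array([ 8.05058565e+01,  2.05867578e+01,  6.38747606e-01, -1.78233663e-02,
       -7.01352933e+01, -1.65078408e+01]), 'dq': array([ 0.06341088, -0.0501787 ,  0.18211349,  0.09266959,  0.0706708 ,
        0.14544679]), 'effort': array([-2.20106223e-03, -5.84763443e+01,  2.94113803e+01,  6.95471942e+00,
       -3.12556651e-03,  1.91013221e-06]), 'eef_pos': array([0.29574605, 0.60628208, 0.23046147]), 'ee_rot': array([ 1.79915369e+02, -7.60721508e-03, -2.60080472e+01]), 'wrist_force': array([-0.18688468, -0.26527808, -0.63324863]), 'wrist_torque': array([-0.01573568, -0.06455303, -0.03999376]), 'grip_width': 0.08528802999509845}
```

View pics/top0.png

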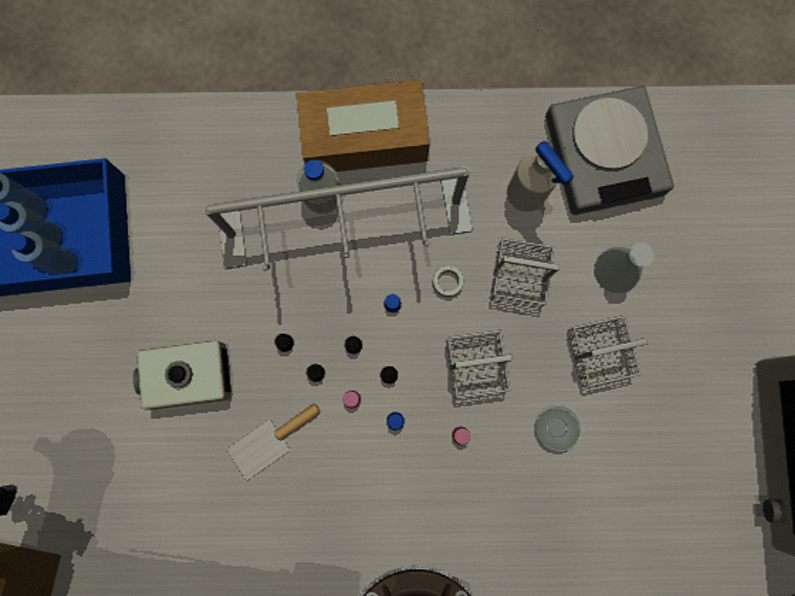

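View pics/side0.png

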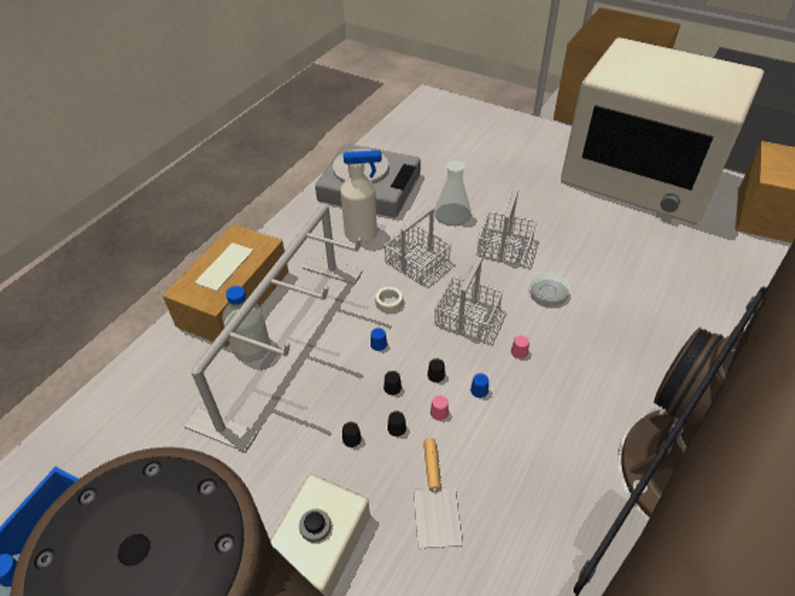

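Top view (795x596): three baskets (480,365), (605,350), (525,275); hooks come off the rail with tips at about (266,267), (347,254), (425,243); the button is at (178,374).

Things that could be taken for stoppers:
- **Black, wanted:** (284,342), (353,345), (315,373), (389,375).
- **Blue, not wanted:** (392,302), (395,421).
- **Pink, not wanted:** (351,399), (461,436).
- **Also dark and round:** the start button at (178,374).

Next, close crops to check this.

```bash
python3 - <<'E'
from h import *
t=load("top0")["frame"][:,:,::-1]; s=load("side0")["frame"][:,:,::-1]
cv2.imwrite("pics/ct.png",cv2.resize(t[110:310,140:460],None,fx=2.5,fy=2.5,interpolation=cv2.INTER_CUBIC))
cv2.imwrite("pics/cs.png",cv2.resize(s[130:330,130:390],None,fx=3,fy=3,interpolation=cv2.INTER_CUBIC))
for n in("top0","side0"):
    d=load(n); f=d["frame"]; m=(f.max(2)<45).astype(np.uint8)
    k,l,st,c=cv2.connectedComponentsWithStats(m)
    print(n,[(c[i].round(1).tolist(),int(st[i,4]),st[i,:4].tolist()) for i in range(1,k) if 60<st[i,4]<600])
E
```

```text
top0 [([389.8, 94.7], 158, [384, 76, 14, 38]), ([323.1, 133.3], 102, [319, 124, 10, 20]), ([7.8, 152.6], 70, [1, 146, 12, 12]), ([156.7, 157.9], 110, [147, 150, 19, 18]), ([19.7, 173.5], 67, [14, 167, 11, 12]), ([199.9, 241.0], 128, [194, 235, 13, 13]), ([248.6, 242.7], 120, [243, 237, 12, 13]), ([158.6, 260.5], 147, [155, 243, 8, 36]), ([222.0, 262.3], 121, [216, 257, 13, 12]), ([124.1, 263.1], 121, [118, 258, 13, 12]), ([273.6, 263.7], 117, [268, 258, 12, 13]), ([4.4, 350.7], 184, [0, 342, 12, 21]), ([292.3, 406.6], 139, [256, 401, 72, 19]), ([300.2, 417.0], 139, [278, 411, 40, 9])]
side0 [([283.6, 124.3], 156, [276, 116, 17, 18]), ([307.0, 260.9], 152, [301, 253, 12, 16]), ([276.1, 269.7], 156, [271, 262, 12, 16]), ([279.0, 298.6], 172, [273, 290, 13, 17]), ([246.9, 306.0], 178, [241, 298, 13, 17]), ([164.7, 376.3], 147, [149, 332, 23, 88]), ([222.3, 367.6], 107, [215, 361, 14, 15]), ([94.0, 386.7], 392, [83, 376, 23, 23])]
```

View pics/ct.png

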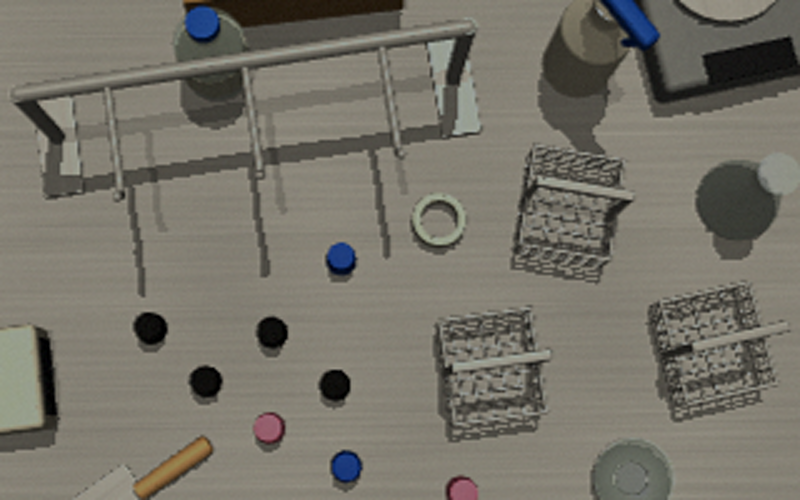

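View pics/cs.png

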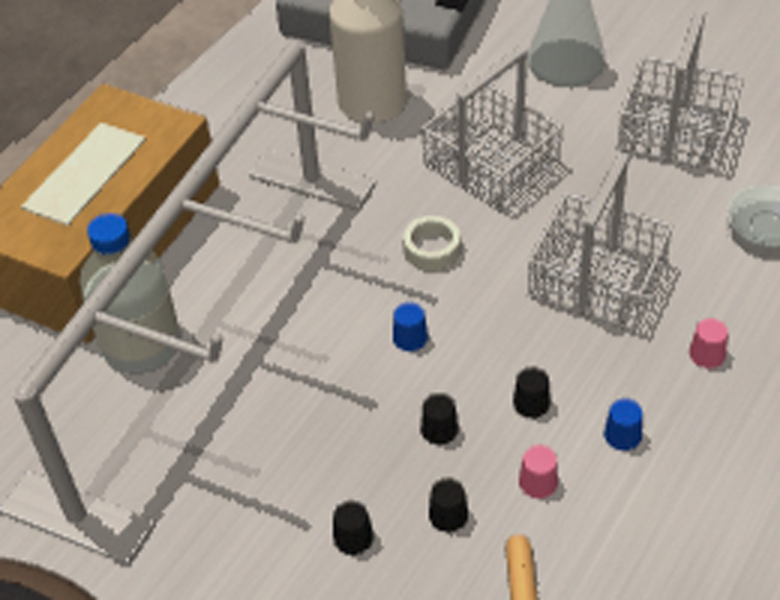

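The crops confirm four black plugs (ct 150,328; 271,332; 205,381; 335,385), the blue and pink ones apart from them, and three baskets with visible bars. Now I triangulate.

```bash
python3 - <<'E'
from h import *
T=load("top0");S=load("side0")
ct=lambda x,y:(140+x/2.5,110+y/2.5); cs=lambda x,y:(130+x/3,130+y/3)
def q(n,a,b,raw=0):
    if not raw:a,b=ct(*a),cs(*b)
    X=tri(T,a,S,b); e=[np.linalg.norm(proj(T,X)-a),np.linalg.norm(proj(S,X)-b)]
    print(n,X.round(4),np.round(e,1)); return X
for n,a,b in[("s1",(199.9,241),(246.9,306)),("s2",(248.6,242.7),(276.1,269.7)),("s3",(222,262.3),(279,298.6)),("s4",(273.6,263.7),(307,260.9)),("btn",(124.1,263.1),(222.3,367.6))]: q(n,a,b,1)
for n,l in{"A":[(449,368),(590,228),(550,355),(628,160)],"B":[(538,183),(462,98),(632,196),(523,55)],"C":[(668,352),(684,72),(787,327),(700,18)]}.items():
    X=q(n+"L",l[0],l[1]);Y=q(n+"R",l[2],l[3]);d=X-Y;print(n,((X+Y)/2).round(4),"len",np.linalg.norm(d).round(4),"yaw of +y",np.degrees(np.arctan2(-d[0],d[1])).round(1))
tips=[q("tip",a,b) for a,b in[((401,155),(367,116)),((260,174),(297,220)),((120,196),(214,340))]]
d=tips[2]-tips[0];print(np.linalg.norm(d),np.degrees(np.arctan2(-d[0],d[1])))
E
```

```text
s1 [0.5009 0.2234 0.0118] [0.4 0.6]
s2 [0.4949 0.1023 0.0124] [0.4 0.5]
s3 [0.4473 0.1683 0.011 ] [0.3 0.5]
s4 [0.4419 0.0408 0.0131] [0.3 0.3]
btn [0.4442 0.3907 0.0756] [0.2 0.3]
AL [ 0.4493 -0.0651  0.1133] [0.3 0.3]
AR [ 0.4597 -0.1583  0.1087] [0.5 0.6]
A [ 0.4545 -0.1117  0.111 ] len 0.094 yaw of +y 6.3
BL [ 0.621  -0.1518  0.1144] [0.4 0.4]
BR [ 0.6078 -0.2407  0.107 ] [0.2 0.2]
B [ 0.6144 -0.1962  0.1107] len 0.0902 yaw of +y -8.4
CL [ 0.4576 -0.2601  0.1355] [1.2 1.4]
CR [ 0.4841 -0.377   0.1065] [0.2 0.2]
C [ 0.4709 -0.3186  0.121 ] len 0.1234 yaw of +y 12.8
tip [ 0.6329 -0.0209  0.1891] [0.7 0.8]
tip [0.6175 0.1023 0.1862] [0.3 0.4]
tip [0.6009 0.2253 0.184 ] [0.7 1. ]
0.24834136332415063 7.40835317710473
```

```bash
cat >> h.py <<'E'
from scipy.spatial.transform import Rotation as Ro
def go(x,y,z,yaw,frm=None):
    "tool-axis turn (deg) and shift (cm) from the present pose to a tool-down pose; frm = commanded [x,y,z,yaw]"
    if frm is None:
        s=readout.observe(); p=np.array(s["eef_pos"]); R=Ro.from_euler("xyz",s["ee_rot"],degrees=True)
    else: p=np.array(frm[:3]); R=Ro.from_euler("xyz",[180,0,frm[3]],degrees=True)
    G=Ro.from_euler("xyz",[180,0,yaw],degrees=True)
    print("turn",np.degrees((R.inv()*G).as_rotvec()).round(2),"shift cm",(R.inv().apply(np.array([x,y,z])-p)*100).round(2))
def blobs():
    T=get_image("top");S=get_image("side");o=[]
    for d,a in((T,(90,140)),(S,(130,180))):
        k,l,st,c=cv2.connectedComponentsWithStats((d["frame"].max(2)<45).astype(np.uint8))
        o.append([c[i] for i in range(1,k) if 80<st[i,4]<260 and max(st[i,2:4])<21])
    r=[]
    for a in o[0]:
        for b in o[1]:
            X=tri(T,a,S,b)
            if np.linalg.norm(proj(T,X)-a)<2 and 0<X[2]<.09 and abs(X[1])<.5: r.append(X.round(4).tolist())
    return r
E
python3 - <<'E'
from h import *
T=load("top0")
print("tips",[onz(T,(140+x/2.5,110+y/2.5),.190).round(4).tolist() for x,y in((401,155),(260,174),(120,196))])
print("reagent",onz(T,(140+203/2.5,110+22/2.5),.15).round(3))
print(blobs())
go(.501,.2234,.12,0,[.296,.607,.231,-26])
E
```

```text
tips [[0.6313, -0.0215, 0.19], [0.6161, 0.1017, 0.19], [0.5982, 0.2235, 0.19]]
reagent [0.768 0.156 0.15 ]
[[0.5009, 0.2233, 0.0117], [0.495, 0.1024, 0.0121], [0.4473, 0.1682, 0.0112], [0.4441, 0.3906, 0.0759], [0.442, 0.0407, 0.0133]]
turn [  0.   0. -26.] shift cm [35.24 25.49 11.1 ]
```

jog_arm:
  series: "0 0 -26 35.24 25.49 11.1 0.6; 0 0 -26 35.24 25.49 11.1 0.6; 0 0 -26 35.24 25.49 11.1 0.6; 0 0 -26 35.24 25.49 11.1 0.6; 0 0 -26 35.24 25.49 11.1 0.6; 0 0 -26 35.24 25.49 11.1 0.6; 0 0 -26 35.24 25.49 11.1 0.6; 0 0 -26 35.24 25.49 11.1 0.6; 0 0 -26 35.24 25.49 11.1 0.6; 0 0 -26 35.24 25.49 11.1 0.6; 0 0 -26 35.24 25.49 11.1 0.6; 0 0 -26 35.24 25.49 11.1 0.6"
  newtons: 40

```text
t: 1.4
eef_pos: [0.501, 0.2236, 0.1206]
ee_rot: [-180.0, -0.0, 0.0]
wrist_force: [-0.0, 0.7, 0.9]
grip_width: 0.0512
```

jog_arm:
  series: "0 0 0 0 0 5 0.6; 0 0 0 0 0 10 0.6; 0 0 0 0 0 11.5 0.6; 0 0 0 0 0 11.5 0.6; 0 0 0 0 0 11.5 0; 0 0 0 0 0 11.5 0; 0 0 0 0 0 11.5 0; 0 0 0 0 0 11.5 0; 0 0 0 0 0 11.5 0; 0 0 0 0 0 7 0; 0 0 0 0 0 2 0; 0 0 0 0 0 -3 0"
  newtons: 40

```text
t: 2.6
eef_pos: [0.5006, 0.2226, 0.1524]
ee_rot: [180.0, 0.0, -0.0]
wrist_force: [1.5, 1.0, -0.2]
grip_width: 0.0279
```

jog_arm:
  series: "0 0 -6.3 -1.87 33.2 0 0; 0 0 -6.3 -1.87 33.2 0 0; 0 0 -6.3 -1.87 33.2 0 0; 0 0 -6.3 -1.87 33.2 0 0; 0 0 -6.3 -1.87 33.2 0 0; 0 0 -6.3 -1.87 33.2 0 0; 0 0 -6.3 -1.87 33.2 0 0; 0 0 -6.3 -1.87 33.2 0 0; 0 0 -6.3 -1.87 33.2 5 0; 0 0 -6.3 -1.87 33.2 8.8 0; 0 0 -6.3 -1.87 33.2 8.8 0; 0 0 -6.3 -1.87 33.2 8.8 0"

```text
t: 3.8
eef_pos: [0.4825, -0.1087, 0.063]
ee_rot: [180.0, 0.1, 6.3]
wrist_force: [0.0, 0.8, 0.8]
grip_width: 0.0282
```

jog_arm:
  series: "0 0 0 0 0 0 0.5; 0 0 0 0 0 0 0.5; 0 0 0 0 0 0 0.5; 0 0 0 0 0 0 0.5; 0 0 0 0 0 -4 0.5; 0 0 0 0 0 -8.8 0.5; 0 0 0 0 0 -8.8 0.5"

```text
t: 4.5
eef_pos: [0.486, -0.1089, 0.1567]
ee_rot: [179.9, -0.6, 6.4]
wrist_force: [1.4, 0.5, -0.4]
grip_width: 0.0425
```

```bash
python3 - <<'E'
from h import *
print(blobs())
d=snap("side","s1",(210,150,430,315),3.5)
E
```

```text
[]
```

View pics/s1.png

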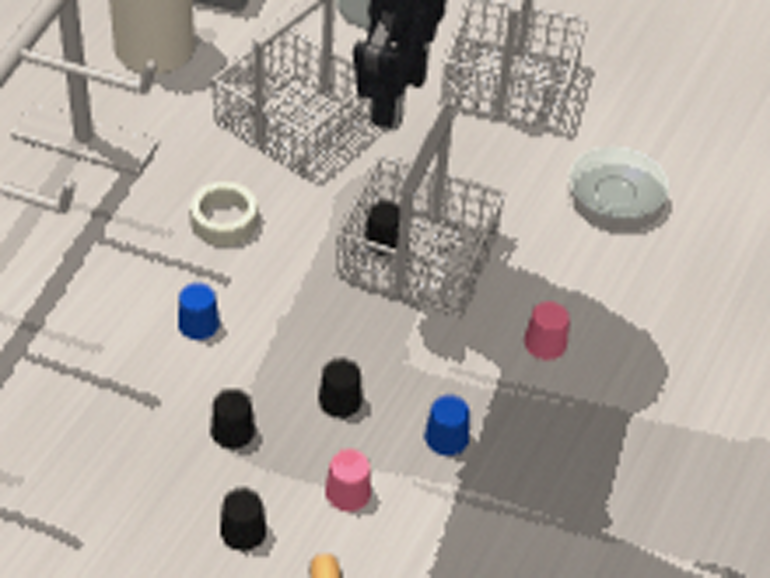

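Basket A now holds the stopper in its far half; the other three stand where they were.

jog_arm:
  series: "0 0 0 3.58 -20.83 0 0.6; 0 0 0 3.58 -20.83 0 0.6; 0 0 0 3.58 -20.83 0 0.6; 0 0 0 3.58 -20.83 0 0.6; 0 0 0 3.58 -20.83 0 0.6; 0 0 0 3.58 -20.83 5 0.6; 0 0 0 3.58 -20.83 9 0.6; 0 0 0 3.58 -20.83 9 0.6"

```text
t: 5.45
eef_pos: [0.4905, 0.0996, 0.0549]
ee_rot: [179.7, 0.6, 6.2]
wrist_force: [-0.6, -1.1, -1.1]
grip_width: 0.0511
```

jog_arm:
  series: "0 0 0 0 0 5.5 0.6; 0 0 0 0 0 5.5 0.6; 0 0 0 0 0 5.5 0; 0 0 0 0 0 5.5 0; 0 0 0 0 0 5.5 0; 0 0 0 0 0 5.5 0; 0 0 0 0 0 5.5 0; 0 0 0 0 0 0.5 0; 0 0 0 0 0 -4.5 0; 0 0 0 0 0 -9 0; 0 0 0 0 0 -9 0"

```text
t: 6.55
eef_pos: [0.4984, 0.1037, 0.1575]
ee_rot: [-179.8, -0.6, 6.4]
wrist_force: [0.5, 0.2, -0.6]
grip_width: 0.028
```

jog_arm:
  series: "0 0 0 -9.17 20.84 0 0; 0 0 0 -9.17 20.84 0 0; 0 0 0 -9.17 20.84 0 0; 0 0 0 -9.17 20.84 0 0; 0 0 0 -9.17 20.84 0 0; 0 0 0 -9.17 20.84 0 0; 0 0 0 -9.17 20.84 4 0; 0 0 0 -9.17 20.84 8.8 0; 0 0 0 -9.17 20.84 8.8 0; 0 0 0 -9.17 20.84 8.8 0"

```text
t: 7.55
eef_pos: [0.4266, -0.1151, 0.0628]
ee_rot: [180.0, 0.1, 6.4]
wrist_force: [0.1, 0.6, 1.3]
grip_width: 0.0278
```

jog_arm:
  series: "0 0 0 0 0 0 0.5; 0 0 0 0 0 0 0.5; 0 0 0 0 0 0 0.5; 0 0 0 0 0 0 0.5; 0 0 0 0 0 -4 0.5; 0 0 0 0 0 -8.8 0.5; 0 0 0 0 0 -8.8 0.5"

```text
t: 8.25
eef_pos: [0.4304, -0.1151, 0.1564]
ee_rot: [179.9, -0.6, 6.4]
wrist_force: [0.5, 0.7, 0.2]
grip_width: 0.0431
```

```bash
python3 - <<'E'
from h import *
S=snap("side","s2")
k,l,st,c=cv2.connectedComponentsWithStats((S["frame"].max(2)<45).astype(np.uint8))
for i in range(1,k):
    if 60<st[i,4]<260 and max(st[i,2:4])<21: print(c[i].round(1),st[i,4],onz(S,c[i],.012).round(3))
go(.4473,.1682,.15,0,[.4267,-.1148,.15,6.3]);go(.442,.0407,.15,0,[.4267,-.1148,.15,6.3])
E
```

```text
[283.6 124.4] 151 [ 0.782 -0.42   0.012]
[319.4 213.9] 93 [ 0.489 -0.117  0.012]
[339.  219.9] 113 [ 0.433 -0.124  0.012]
[307. 261.] 150 [0.443 0.041 0.012]
[279.  298.6] 169 [0.448 0.169 0.012]
[222.7 368.5] 69 [0.464 0.373 0.012]
turn [ 0.  -0.   6.3] shift cm [  5.15 -27.9   -0.  ]
turn [ 0.  -0.   6.3] shift cm [  3.23 -15.29  -0.  ]
```

jog_arm:
  series: "0 0 6.3 3.23 -15.29 0 0.6; 0 0 6.3 3.23 -15.29 0 0.6; 0 0 6.3 3.23 -15.29 0 0.6; 0 0 6.3 3.23 -15.29 0 0.6; 0 0 6.3 3.23 -15.29 0 0.6; 0 0 6.3 3.23 -15.29 5 0.6; 0 0 6.3 3.23 -15.29 9 0.6; 0 0 6.3 3.23 -15.29 9 0.6"

```text
t: 9.1
eef_pos: [0.438, 0.0375, 0.0561]
ee_rot: [179.8, 0.5, -0.1]
wrist_force: [-0.4, 0.3, -0.5]
grip_width: 0.0513
```

jog_arm:
  series: "0 0 0 0 0 5.5 0.6; 0 0 0 0 0 5.5 0.6; 0 0 0 0 0 5.5 0; 0 0 0 0 0 5.5 0; 0 0 0 0 0 5.5 0; 0 0 0 0 0 5.5 0; 0 0 0 0 0 5.5 0; 0 0 0 0 0 0.5 0; 0 0 0 0 0 -4.5 0; 0 0 0 0 0 -9 0; 0 0 0 0 0 -9 0"

```text
t: 10.2
eef_pos: [0.4455, 0.0419, 0.1572]
ee_rot: [-179.7, -0.6, 0.1]
wrist_force: [0.8, 0.6, -0.5]
grip_width: 0.028
```

```bash
python3 - <<'E'
from h import *
T=load("top0");ct=lambda x,y:(140+x/2.5,110+y/2.5)
for n,a,b in(("A",(449,368),(550,355)),("B",(538,183),(632,196)),("C",(692,348),(787,327))):
    X,Y=onz(T,ct(*a),.118),onz(T,ct(*b),.118);d=X-Y
    print(n,((X+Y)/2).round(4),np.linalg.norm(d).round(4),np.degrees(np.arctan2(-d[0],d[1])).round(1))
# spray: head and foot guess
print("spray foot", onz(T,ct(580,80),0).round(3), onz(load("side0"),(130+368/3,130+105/3),0).round(3))
th=np.radians(12.6)
E
```

```text
A [ 0.4549 -0.1105  0.118 ] 0.0926 6.5
B [ 0.6127 -0.1948  0.118 ] 0.0875 -8.8
C [ 0.4737 -0.3294  0.118 ] 0.0893 11.6
spray foot [ 0.752 -0.218  0.   ] [ 0.768 -0.205  0.   ]
```

jog_arm:
  series: "0 0 -11.8 5.9 36.4 0 0; 0 0 -11.8 5.9 36.4 0 0; 0 0 -11.8 5.9 36.4 0 0; 0 0 -11.8 5.9 36.4 0 0; 0 0 -11.8 5.9 36.4 0 0; 0 0 -11.8 5.9 36.4 0 0; 0 0 -11.8 5.9 36.4 0 0; 0 0 -11.8 5.9 36.4 0 0; 0 0 -11.8 5.9 36.4 4 0; 0 0 -11.8 5.9 36.4 8.8 0; 0 0 -11.8 5.9 36.4 8.8 0; 0 0 -11.8 5.9 36.4 8.8 0"

```text
t: 11.4
eef_pos: [0.5007, -0.3237, 0.0628]
ee_rot: [-180.0, 0.1, 11.8]
wrist_force: [-0.3, -0.1, 1.0]
grip_width: 0.0288
```

jog_arm:
  series: "0 0 0 0 0 0 0.5; 0 0 0 0 0 0 0.5; 0 0 0 0 0 0 0.5; 0 0 0 0 0 0 0.5; 0 0 0 0 0 -4 0.5; 0 0 0 0 0 -8.8 0.5; 0 0 0 0 0 -8.8 0.5"

```text
t: 12.1
eef_pos: [0.5047, -0.3253, 0.1577]
ee_rot: [179.6, -0.5, 11.9]
wrist_force: [0.2, -0.3, -0.3]
grip_width: 0.0427
```

```bash
python3 - <<'E'
from h import *
S=snap("side","s3")
k,l,st,c=cv2.connectedComponentsWithStats((S["frame"].max(2)<45).astype(np.uint8))
for i in range(1,k):
    if 50<st[i,4]<260 and max(st[i,2:4])<21: print(c[i].round(1),st[i,4],onz(S,c[i],.012).round(3))
go(.4473,.1682,.15,0,[.501,-.323,.15,11.8])
E
```

```text
[283.6 124.4] 151 [ 0.782 -0.42   0.012]
[346.8 164.5] 68 [ 0.51  -0.34   0.012]
[319.4 213.8] 95 [ 0.489 -0.117  0.012]
[339.1 219.9] 119 [ 0.433 -0.124  0.012]
[279.  298.7] 170 [0.448 0.169 0.012]
[543.7 348.1] 56 [-0.1   -0.014  0.012]
[222.5 367.9] 86 [0.465 0.372 0.012]
turn [ 0.  -0.  11.8] shift cm [  4.79 -49.18  -0.  ]
```

jog_arm:
  series: "0 0 11.8 4.79 -49.18 0 0.6; 0 0 11.8 4.79 -49.18 0 0.6; 0 0 11.8 4.79 -49.18 0 0.6; 0 0 11.8 4.79 -49.18 0 0.6; 0 0 11.8 4.79 -49.18 0 0.6; 0 0 11.8 4.79 -49.18 0 0.6; 0 0 11.8 4.79 -49.18 0 0.6; 0 0 11.8 4.79 -49.18 0 0.6; 0 0 11.8 4.79 -49.18 0 0.6; 0 0 11.8 4.79 -49.18 0 0.6; 0 0 11.8 4.79 -49.18 5 0.6; 0 0 11.8 4.79 -49.18 9 0.6"

```text
t: 13.35
eef_pos: [0.4468, 0.1695, 0.0593]
ee_rot: [-179.9, -0.1, 0.2]
wrist_force: [-0.6, 0.2, -1.4]
grip_width: 0.0513
```

jog_arm:
  series: "0 0 0 0 0 5.5 0.6; 0 0 0 0 0 5.5 0.6; 0 0 0 0 0 5.5 0; 0 0 0 0 0 5.5 0; 0 0 0 0 0 5.5 0; 0 0 0 0 0 5.5 0; 0 0 0 0 0 5.5 0; 0 0 0 0 0 0.5 0; 0 0 0 0 0 -4.5 0; 0 0 0 0 0 -9 0; 0 0 0 0 0 -9 0"

```text
t: 14.45
eef_pos: [0.4505, 0.1698, 0.1573]
ee_rot: [-179.6, -0.6, 0.1]
wrist_force: [0.2, 0.6, -0.5]
grip_width: 0.0284
```

jog_arm:
  series: "0 0 -11.8 -0.1 50.3 0 0; 0 0 -11.8 -0.1 50.3 0 0; 0 0 -11.8 -0.1 50.3 0 0; 0 0 -11.8 -0.1 50.3 0 0; 0 0 -11.8 -0.1 50.3 0 0; 0 0 -11.8 -0.1 50.3 0 0; 0 0 -11.8 -0.1 50.3 0 0; 0 0 -11.8 -0.1 50.3 0 0; 0 0 -11.8 -0.1 50.3 0 0; 0 0 -11.8 -0.1 50.3 0 0; 0 0 -11.8 -0.1 50.3 0 0; 0 0 -11.8 -0.1 50.3 0 0"

```text
t: 15.65
eef_pos: [0.4455, -0.3369, 0.1501]
ee_rot: [-180.0, 0.0, 11.6]
wrist_force: [-0.2, 0.1, -0.6]
grip_width: 0.0282
```

jog_arm:
  series: "0 0 0 0 0 5 0; 0 0 0 0 0 8.8 0; 0 0 0 0 0 8.8 0; 0 0 0 0 0 8.8 0.5; 0 0 0 0 0 8.8 0.5; 0 0 0 0 0 8.8 0.5; 0 0 0 0 0 8.8 0.5; 0 0 0 0 0 4 0.5; 0 0 0 0 0 0 0.5; 0 0 0 0 0 -5 0.5; 0 0 0 0 0 -5 0.5"

```text
t: 16.75
eef_pos: [0.4497, -0.3375, 0.2086]
ee_rot: [179.5, -0.6, 11.9]
wrist_force: [1.2, -0.7, -0.5]
grip_width: 0.0429
```

```bash
python3 - <<'E'
from h import *
S=snap("side","s4",(200,100,400,300),3)
snap("top","t4",(130,100,480,330),2.2)
s=readout.observe();print(s["eef_pos"],s["ee_rot"])
E
```

```text
[ 0.44709292 -0.33570914  0.2026892 ] [179.86849287  -0.24426412  11.79263088]
```

View pics/s4.png

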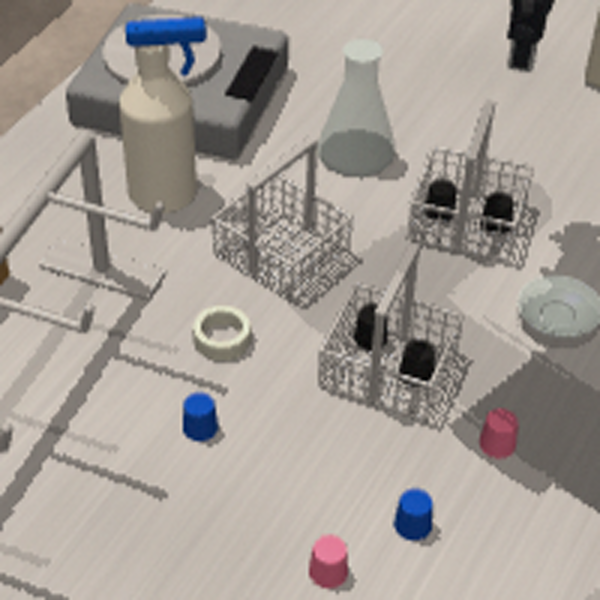

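View pics/t4.png

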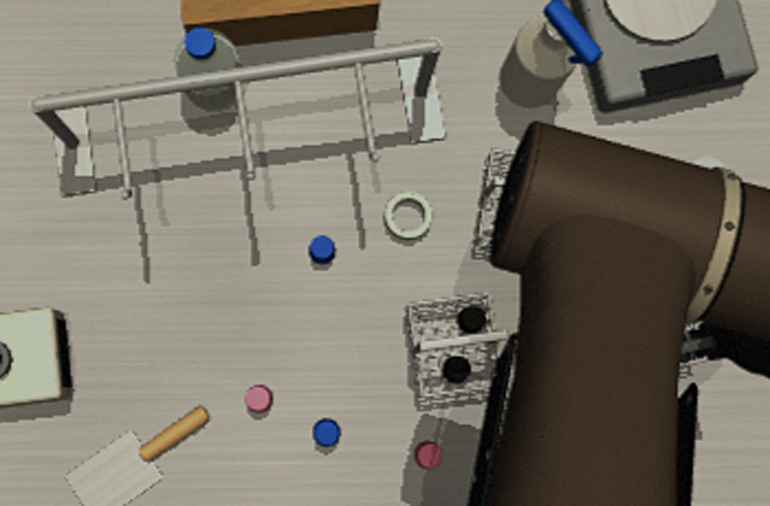

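All four black stoppers are in: two in basket A (side crop 370,325 and 418,360) and two in basket C (440,195 and 498,208). Basket B is empty, and none has shifted noticeably. Next I hang them, A first, on the left hook.

```bash
python3 - <<'E'
from h import *
go(.4574,-.1349,.16,-83.6,[.446,-.335,.20,11.8])
yr=7.4
c,s=np.cos(np.radians(yr)),np.sin(np.radians(yr))
for n,p in(("0",(.6765,-.0156)),("1",(.661,.1076)),("2",(.6435,.2295))):
    g=np.array(p)+.024*np.array([s,-c]); print(n,"grip at seat",g.round(4),"pre",(g-.15*np.array([c,s])).round(4))
g=np.array((.6435,.2295))+.024*np.array([s,-c]);pre=g-.15*np.array([c,s])
go(*pre,.196,-90+yr,[.4574,-.1349,.196,-83.6])
E
```

```text
turn [-0.  -0.  95.4] shift cm [  5.21 -19.35   4.  ]
0 grip at seat [ 0.6796 -0.0394] pre [ 0.5308 -0.0587]
1 grip at seat [0.6641 0.0838] pre [0.5153 0.0645]
2 grip at seat [0.6466 0.2057] pre [0.4978 0.1864]
turn [ 0.  0. -1.] shift cm [-31.48  -7.6   -0.  ]
```

jog_arm:
  series: "0 0 95.4 5.21 -19.35 0 0.5; 0 0 95.4 5.21 -19.35 0 0.5; 0 0 95.4 5.21 -19.35 0 0.5; 0 0 95.4 5.21 -19.35 0 0.5; 0 0 95.4 5.21 -19.35 0 0.5; 0 0 95.4 5.21 -19.35 0 0.5; 0 0 95.4 5.21 -19.35 0 0.5; 0 0 95.4 5.21 -19.35 0 0.5; 0 0 95.4 5.21 -19.35 0 0.5; 0 0 95.4 5.21 -19.35 0 0.5; 0 0 95.4 5.21 -19.35 4 0.5; 0 0 95.4 5.21 -19.35 4 0.5"

```text
t: 18.05
eef_pos: [0.4542, -0.1352, 0.1556]
ee_rot: [179.6, 0.1, -84.0]
wrist_force: [-0.3, -0.7, -0.8]
grip_width: 0.0426
```

jog_arm:
  series: "0 0 0 0 0 0 0.5; 0 0 0 0 0 0 0.5; 0 0 0 0 0 0 0.5"

```text
t: 18.35
eef_pos: [0.458, -0.1354, 0.1607]
ee_rot: [-180.0, -0.0, -83.5]
wrist_force: [1.0, 0.4, -0.2]
grip_width: 0.0428
```

```bash
python3 - <<'E'
from h import *
S=snap("side","s5",(260,110,400,250),4)
E
```

```text
(no output)
```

View pics/s5.png

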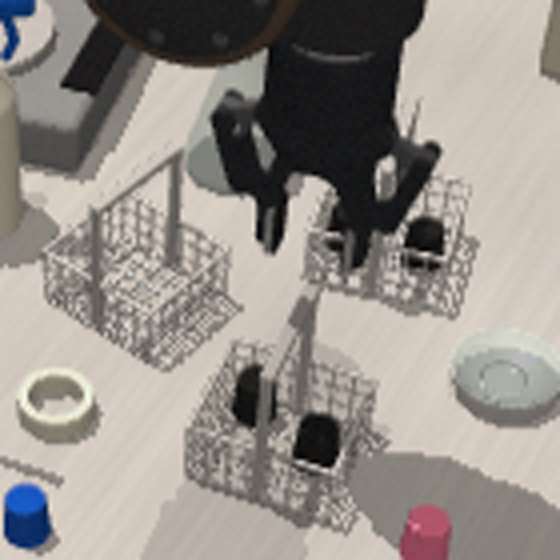

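The fingers straddle A's bar towards its far end. I descend and grip.

jog_arm:
  series: "0 0 0 0 0 3 0.5; 0 0 0 0 0 6.1 0.5; 0 0 0 0 0 6.1 0.5; 0 0 0 0 0 6.1 0.5; 0 0 0 0 0 6.1 0; 0 0 0 0 0 6.1 0; 0 0 0 0 0 6.1 0; 0 0 0 0 0 6.1 0; 0 0 0 0 0 6.1 0; 0 0 0 0 0 6.1 0"
  newtons: 100

```text
t: 19.4
eef_pos: [0.4589, -0.1354, 0.1007]
ee_rot: [-179.8, -0.0, -83.6]
wrist_force: [-0.9, 0.8, 7.5]
grip_width: 0.0076
```

jog_arm:
  series: "0 0 0 0 0 -3 0; 0 0 0 0 0 -6 0; 0 0 0 0 0 -9.7 0; 0 0 0 0 0 -9.7 0; 0 0 0 0 0 -9.7 0"

```text
t: 19.9
eef_pos: [0.4577, -0.1352, 0.1969]
ee_rot: [-179.9, 0.0, -83.6]
wrist_force: [-0.6, -0.5, -3.0]
grip_width: 0.0072
```

```bash
python3 - <<'E'
from h import *
S=snap("side","s6",(230,60,400,250),3)
E
```

```text
(no output)
```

View pics/s6.png

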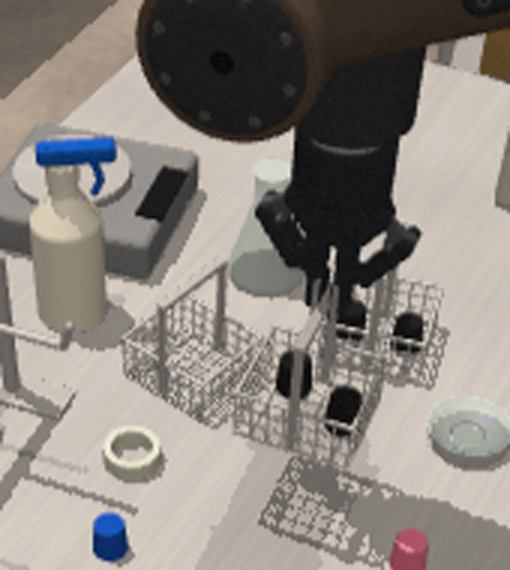

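Basket A is lifted and hangs level with both stoppers inside. I carry it to a spot in front of the left hook.

jog_arm:
  series: "0 0 0 -1.5 -0.4 0 0; 0 0 0 -4.5 -1.1 0 0; 0 0 0 -8 -2 0 0; 0 0 -0.5 -12 -3 0 0; 0 0 -1 -16 -4 0 0; 0 0 -1 -20 -4.8 0 0; 0 0 -1 -24 -5.8 0 0; 0 0 -1 -27.5 -6.7 0 0; 0 0 -1 -30.2 -7.3 0 0; 0 0 -1 -31.48 -7.6 0 0; 0 0 -1 -31.48 -7.6 0 0; 0 0 -1 -31.48 -7.6 0 0"

```text
t: 21.15
eef_pos: [0.4974, 0.1852, 0.1952]
ee_rot: [179.9, -0.1, -82.6]
wrist_force: [-0.8, -0.6, -3.0]
grip_width: 0.0074
```

```bash
python3 - <<'E'
from h import *
S=snap("side","s7",(130,120,400,330),2.9)
T=snap("top","t7")
E
```

```text
(no output)
```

View pics/s7.png

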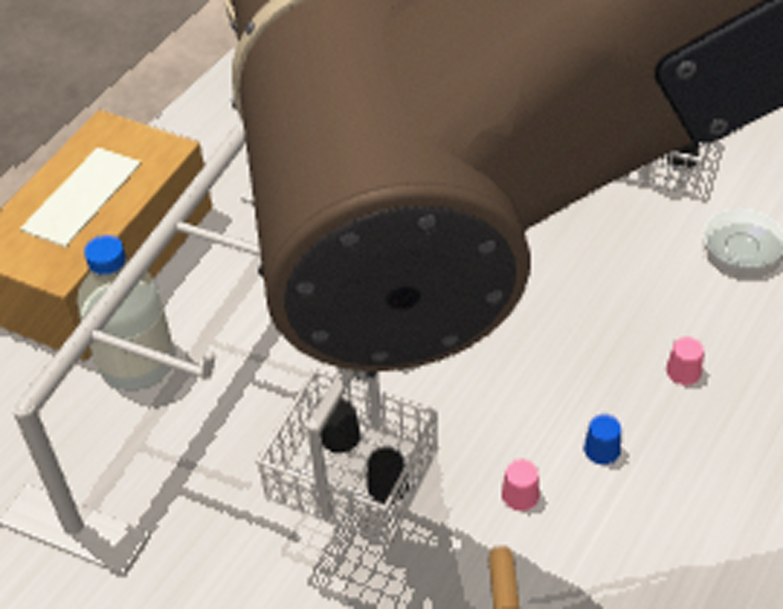

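```bash
python3 - <<'E'
from h import *
S=load("s7"); print(onz(S,(130+318/2.9,120+412/2.9),.214),proj(S,(.4884,.2546,.212)),(130+318/2.9,120+412/2.9))
E
```

```text
[0.4910564  0.24182032 0.214     ] [237.14815674 267.8876261 ] (239.6551724137931, 262.0689655172414)
```

jog_arm:
  series: "0 0 0 0 -1 0 0; 0 0 0 0 -3 0 0; 0 0 0 0 -5.5 0 0; 0 0 0 0 -8 0 0; 0 0 0 0 -10.5 0 0; 0 0 0 0 -12.5 0 0; 0 0 0 0 -14.2 0 0; 0 0 0 0 -15 0 0; 0 0 0 0 -15 0 0; 0 0 0 0 -15 0 0"

```text
t: 22.25
eef_pos: [0.6465, 0.2047, 0.1961]
ee_rot: [180.0, -0.0, -82.6]
wrist_force: [0.3, -1.0, -1.4]
grip_width: 0.0075
```

jog_arm:
  series: "0 0 0 0 0 0.7 0; 0 0 0 0 0 1.6 0; 0 0 0 0 0 2.5 0; 0 0 0 0 0 3.2 0; 0 0 0 0 0 3.4 0; 0 0 0 0 0 3.4 0; 0 0 0 0 0 3.4 0"

```text
t: 22.95
eef_pos: [0.6471, 0.2053, 0.1625]
ee_rot: [-180.0, -0.0, -82.6]
wrist_force: [-0.7, -0.7, -2.0]
grip_width: 0.0074
```

```bash
python3 - <<'E'
from h import *
S=snap("side","s8",(110,140,330,330),3.2)
E
```

```text
(no output)
```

View pics/s8.png

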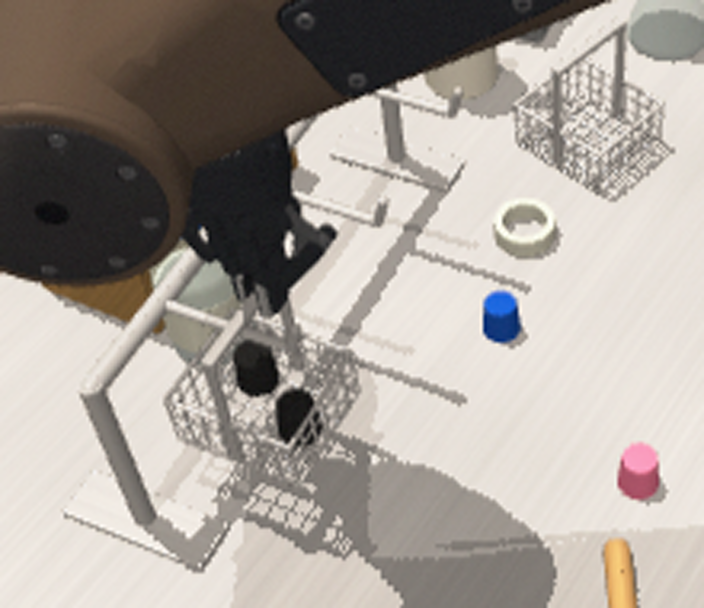

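The hook passes through the arch just under the bar (around 215,320). I lower the last few millimetres.

jog_arm:
  series: "0 0 0 0 0 0.3 0; 0 0 0 0 0 0.5 0; 0 0 0 0 0 0.5 0; 0 0 0 0 0 0.5 0"

```text
t: 23.4
eef_pos: [0.6473, 0.2054, 0.1583]
ee_rot: [-179.9, 0.0, -82.6]
wrist_force: [-0.8, -0.0, 4.0]
grip_width: 0.0072
```

Contact: the vertical force went from -3 to +4 N at the expected height. I release and rise.

jog_arm:
  series: "0 0 0 0 0 0 0.2; 0 0 0 0 0 0 0.35; 0 0 0 0 0 0 0.35; 0 0 0 0 0 0 0.35; 0 0 0 0 0 -2 0.35; 0 0 0 0 0 -5 0.35; 0 0 0 0 0 -9 0.35; 0 0 0 0 0 -12 0.35; 0 0 0 0 0 -12 0.35"

```text
t: 24.3
eef_pos: [0.649, 0.2059, 0.283]
ee_rot: [-179.5, 0.1, -82.6]
wrist_force: [0.2, -0.8, 0.7]
grip_width: 0.0296
```

```bash
python3 - <<'E'
from h import *
g=np.array([.6466,.2057,.278]);h=-82.6
th=np.radians(11.6);C=np.array([.4737,-.3294])+.024*np.array([np.sin(th),-np.cos(th)]);print("C grip",C.round(4))
go(C[0],C[1],.2,-78.4,[*g,h])
go(.5153,.0645,.196,-82.6,[C[0],C[1],.196,-78.4])
E
```

```text
C grip [ 0.4785 -0.3529]
turn [ 0.   0.  -4.2] shift cm [53.23 23.86  7.8 ]
turn [ 0.  -0.   4.2] shift cm [-40.15 -12.    -0.  ]
```

jog_arm:
  series: "0 0 -4.2 53.23 23.86 0 0.5; 0 0 -4.2 53.23 23.86 0 0.5; 0 0 -4.2 53.23 23.86 0 0.5; 0 0 -4.2 53.23 23.86 0 0.5; 0 0 -4.2 53.23 23.86 0 0.5; 0 0 -4.2 53.23 23.86 0 0.5; 0 0 -4.2 53.23 23.86 0 0.5; 0 0 -4.2 53.23 23.86 0 0.5; 0 0 -4.2 53.23 23.86 0 0.5; 0 0 -4.2 53.23 23.86 0 0.5; 0 0 -4.2 53.23 23.86 0 0.5; 0 0 -4.2 53.23 23.86 5 0.5"

```text
t: 25.5
eef_pos: [0.4819, -0.3526, 0.2403]
ee_rot: [-179.6, -0.4, -78.5]
wrist_force: [0.9, -1.3, -0.2]
grip_width: 0.0423
```

jog_arm:
  series: "0 0 0 0 0 7.5 0.5; 0 0 0 0 0 7.5 0.5; 0 0 0 0 0 7.5 0.5; 0 0 0 0 0 7.5 0.5"

```text
t: 25.9
eef_pos: [0.4808, -0.3483, 0.1612]
ee_rot: [180.0, -0.0, -78.4]
wrist_force: [0.2, -0.7, 1.4]
grip_width: 0.0425
```

```bash
python3 - <<'E'
from h import *
S=snap("side","s9"); f=S["frame"][:,:,::-1]
a=cv2.resize(f[85:245,280:430],None,fx=3.5,fy=3.5,interpolation=cv2.INTER_CUBIC)
b=cv2.resize(f[200:330,120:250],None,fx=1.9,fy=1.9,interpolation=cv2.INTER_CUBIC)
o=np.zeros((560,780,3),np.uint8);o[:a.shape[0],:a.shape[1]]=a;o[:b.shape[0],530:530+b.shape[1]]=b;cv2.imwrite("pics/s9.png",o)
E
```

```text
(no output)
```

View pics/s9.png

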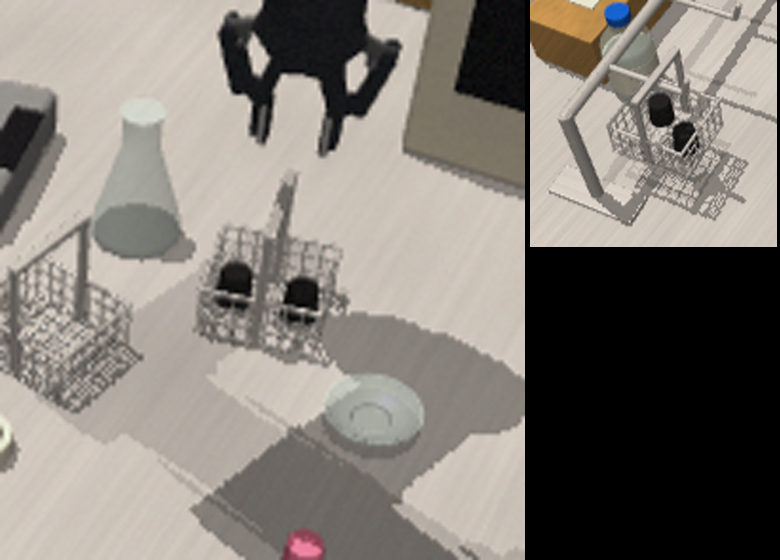

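Basket A hangs on the left hook with both stoppers in. The fingers are above C's bar; I work out the exact descent.

```bash
python3 - <<'E'
from h import *
print(readout.observe()["eef_pos"]); go(.4785,-.3529,.099,-78.4)
E
```

```text
[ 0.48154604 -0.34839427  0.16232211]
turn [-0.08 -0.09  0.04] shift cm [0.37 0.4  6.33]
```

jog_arm:
  series: "0 0 0 0.37 0.4 0 0.5; 0 0 0 0.37 0.4 3 0.5; 0 0 0 0.37 0.4 6.2 0.5; 0 0 0 0.37 0.4 6.2 0.5; 0 0 0 0.37 0.4 6.2 0.5; 0 0 0 0.37 0.4 6.2 0; 0 0 0 0.37 0.4 6.2 0; 0 0 0 0.37 0.4 6.2 0; 0 0 0 0.37 0.4 6.2 0; 0 0 0 0.37 0.4 6.2 0; 0 0 0 0.37 0.4 6.2 0"
  newtons: 100

```text
t: 27.05
eef_pos: [0.4794, -0.3529, 0.1005]
ee_rot: [-179.8, -0.1, -78.4]
wrist_force: [3.8, 1.5, 6.8]
grip_width: 0.0078
```

```bash
python3 - <<'E'
from h import *
s=readout.observe();print(s["eef_pos"],s["ee_rot"]); go(s["eef_pos"][0],s["eef_pos"][1],.196,-78.4)
E
```

```text
[ 0.47937656 -0.35289478  0.10052439] [-1.79785947e+02 -1.45487858e-01 -7.83517371e+01]
turn [-0.21 -0.15  0.05] shift cm [ 0.02 -0.04 -9.55]
```

Lift, then check the held height.

jog_arm:
  series: "0 0 0 0 0 -2 0; 0 0 0 0 0 -5 0; 0 0 0 0 0 -8 0; 0 0 0 0 0 -9.6 0; 0 0 0 0 0 -9.6 0; 0 0 0 0 0 -9.6 0"

```text
t: 27.65
eef_pos: [0.4766, -0.3519, 0.1938]
ee_rot: [180.0, 0.1, -78.4]
wrist_force: [-0.8, 0.6, -3.5]
grip_width: 0.0075
```

```bash
python3 - <<'E'
from h import *
print(readout.observe()["eef_pos"]); go(.5153,.0645,.196,-82.6)
E
```

```text
[ 0.47655971 -0.35191828  0.1937883 ]
turn [0.04 0.07 4.17] shift cm [-40.02 -12.15  -0.18]
```

jog_arm:
  series: "0 0 0 -1.5 -0.45 0 0; 0 0 0 -4.5 -1.4 0 0; 0 0 1 -8.5 -2.6 0 0; 0 0 2 -13 -4 0 0; 0 0 3 -17.5 -5.3 0 0; 0 0 4.2 -22 -6.7 0 0; 0 0 4.2 -26.5 -8 -0.2 0; 0 0 4.2 -31 -9.4 -0.2 0; 0 0 4.2 -35 -10.6 -0.2 0; 0 0 4.2 -38 -11.5 -0.2 0; 0 0 4.2 -40 -12.1 -0.2 0; 0 0 4.2 -40 -12.1 -0.2 0"

```text
t: 28.85
eef_pos: [0.5145, 0.0663, 0.1951]
ee_rot: [179.9, -0.0, -82.4]
wrist_force: [0.8, -0.4, -2.6]
grip_width: 0.0074
```

jog_arm:
  series: "0 0 0 0 0 0 0; 0 0 0 0 0 0 0"

```text
t: 29.05
eef_pos: [0.5146, 0.0632, 0.1958]
ee_rot: [179.9, -0.0, -82.6]
wrist_force: [0.6, -0.0, -3.9]
grip_width: 0.0076
```

```bash
python3 - <<'E'
from h import *
print(readout.observe()["eef_pos"]); go(.6641,.0838,.1965,-82.6)
S=snap("side","s10",(110,120,400,340),2.7)
E
```

```text
[0.51458921 0.06324926 0.19582623]
turn [ 0.1  -0.03 -0.01] shift cm [ -0.12 -15.09  -0.09]
```

View pics/s10.png

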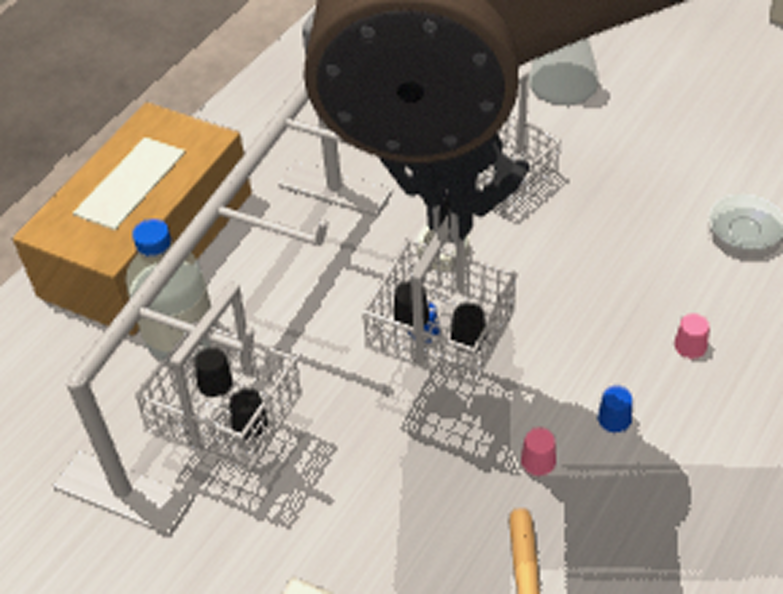

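Basket C is held level in front of the middle hook with its two stoppers in; A hangs squarely. I slide in and lower.

jog_arm:
  series: "0 0 0 0 -1 0 0; 0 0 0 0 -3 0 0; 0 0 0 0 -5.5 0 0; 0 0 0 0 -8 0 0; 0 0 0 0 -10.5 0 0; 0 0 0 0 -12.5 0 0; 0 0 0 -0.1 -14.2 0 0; 0 0 0 -0.1 -15.1 0 0; 0 0 0 -0.1 -15.1 0 0; 0 0 0 -0.1 -15.1 0 0"

```text
t: 30.1
eef_pos: [0.6645, 0.0837, 0.1963]
ee_rot: [179.9, -0.0, -82.6]
wrist_force: [-1.0, -0.3, -1.7]
grip_width: 0.0076
```

jog_arm:
  series: "0 0 0 0 0 0.7 0; 0 0 0 0 0 1.6 0; 0 0 0 0 0 2.5 0; 0 0 0 0 0 3.2 0; 0 0 0 0 0 3.5 0; 0 0 0 0 0 3.8 0; 0 0 0 0 0 3.8 0; 0 0 0 0 0 3.8 0"

```text
t: 30.9
eef_pos: [0.6652, 0.0842, 0.1589]
ee_rot: [-180.0, -0.0, -82.6]
wrist_force: [-0.1, 0.9, -3.0]
grip_width: 0.0074
```

jog_arm:
  series: "0 0 0 0 0 0.2 0; 0 0 0 0 0 0.3 0; 0 0 0 0 0 0.3 0"

```text
t: 31.2
eef_pos: [0.6656, 0.0843, 0.1574]
ee_rot: [-179.9, -0.0, -82.6]
wrist_force: [-3.3, 0.3, 5.4]
grip_width: 0.0075
```

jog_arm:
  series: "0 0 0 0 0 0 0.2; 0 0 0 0 0 0 0.35; 0 0 0 0 0 0 0.35; 0 0 0 0 0 0 0.35; 0 0 0 0 0 -2 0.35; 0 0 0 0 0 -5 0.35; 0 0 0 0 0 -9 0.35; 0 0 0 0 0 -12 0.35; 0 0 0 0 0 -12 0.35; 0 0 0 0 0 -12 0.35"

```text
t: 32.2
eef_pos: [0.6652, 0.0843, 0.2764]
ee_rot: [-179.9, 0.0, -82.6]
wrist_force: [0.0, -0.1, -0.9]
grip_width: 0.0299
```

```bash
python3 - <<'E'
from h import *
go(.610,-.219,.21,-98.6)
T=load("top0");print("flask",onz(T,(140+738/2.5,110+205/2.5),.03).round(3))
E
```

```text
turn [-0.08  0.05 16.  ] shift cm [29.38  9.39  6.61]
flask [ 0.612 -0.363  0.03 ]
```

jog_arm:
  series: "0 0 16 29.38 9.39 0 0.5; 0 0 16 29.38 9.39 0 0.5; 0 0 16 29.38 9.39 0 0.5; 0 0 16 29.38 9.39 0 0.5; 0 0 16 29.38 9.39 0 0.5; 0 0 16 29.38 9.39 0 0.5; 0 0 16 29.38 9.39 0 0.5; 0 0 16 29.38 9.39 3 0.5; 0 0 16 29.38 9.39 6.6 0.5; 0 0 16 29.38 9.39 6.6 0.5; 0 0 16 29.38 9.39 6.6 0.5; 0 0 16 29.38 9.39 6.6 0.5"

```text
t: 33.4
eef_pos: [0.6107, -0.2193, 0.2114]
ee_rot: [-179.9, -0.0, -98.6]
wrist_force: [0.3, 0.6, 0.1]
grip_width: 0.043
```

```bash
python3 - <<'E'
from h import *
print(readout.observe()["eef_pos"]);go(.610,-.219,.099,-98.6)
S=snap("side","s11"); f=S["frame"][:,:,::-1]
cv2.imwrite("pics/s11.png",cv2.resize(f[80:320,110:370],None,fx=2.5,fy=2.5,interpolation=cv2.INTER_CUBIC))
E
```

```text
[ 0.6107364  -0.21925816  0.21136797]
turn [-0.11 -0.03  0.04] shift cm [-0.02  0.1  11.24]
```

View pics/s11.png

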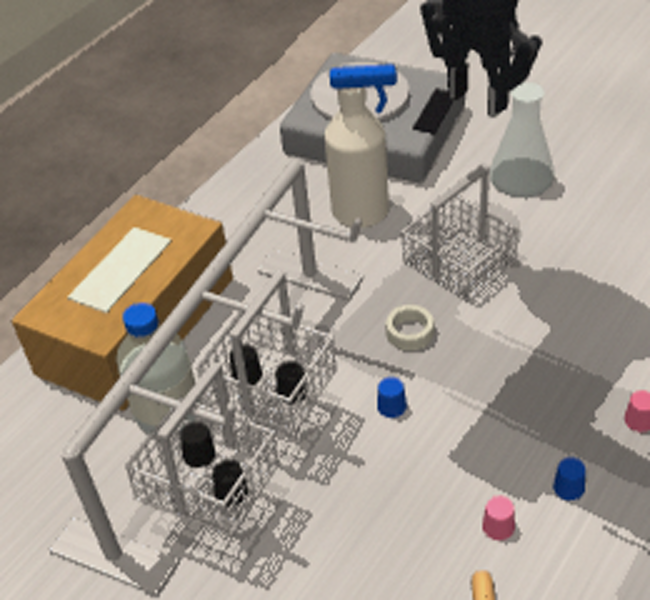

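Baskets A and C hang with two stoppers each; empty basket B still stands where it was (crop 460,230), with the gripper above it. I descend and grip.

jog_arm:
  series: "0 0 0 0 0 4 0.5; 0 0 0 0 0 8 0.5; 0 0 0 0 0 11.2 0.5; 0 0 0 0 0 11.2 0.5; 0 0 0 0 0 11.2 0.5; 0 0 0 0 0 11.2 0; 0 0 0 0 0 11.2 0; 0 0 0 0 0 11.2 0; 0 0 0 0 0 11.2 0; 0 0 0 0 0 11.2 0; 0 0 0 0 0 11.2 0"
  newtons: 100

```text
t: 34.55
eef_pos: [0.6113, -0.2195, 0.1003]
ee_rot: [-179.8, -0.0, -98.6]
wrist_force: [-0.5, 0.2, 6.2]
grip_width: 0.0077
```

jog_arm:
  series: "0 0 0 0 0 -2 0; 0 0 0 0 0 -5 0; 0 0 0 0 0 -8 0; 0 0 0 0 0 -9.7 0; 0 0 0 0 0 -9.7 0; 0 0 0 0 0 -9.7 0"

```text
t: 35.15
eef_pos: [0.6095, -0.219, 0.1948]
ee_rot: [-180.0, 0.0, -98.6]
wrist_force: [-0.3, 0.4, -2.5]
grip_width: 0.0073
```

```bash
python3 - <<'E'
from h import *
print(readout.observe()["eef_pos"]); go(.5308,-.0587,.1965,-82.6)
S=snap("side","s12")
E
```

```text
[ 0.60948036 -0.21904963  0.19482102]
turn [ -0.04   0.03 -16.02] shift cm [-14.68  10.18  -0.16]
```

jog_arm:
  series: "0 0 0 -0.7 1.5 0 0; 0 0 0 -1.5 4 0 0; 0 0 -4 -3 7 0 0; 0 0 -8 -6 9 0 0; 0 0 -12 -9 10 -0.2 0; 0 0 -16 -12 10.2 -0.2 0; 0 0 -16 -14 10.2 -0.2 0; 0 0 -16 -14.7 10.2 -0.2 0; 0 0 -16 -14.7 10.2 -0.2 0; 0 0 -16 -14.7 10.2 -0.2 0"

```text
t: 36.2
eef_pos: [0.5304, -0.0591, 0.196]
ee_rot: [179.9, -0.0, -82.6]
wrist_force: [0.2, 1.2, -1.7]
grip_width: 0.0075
```

```bash
python3 - <<'E'
from h import *
print(readout.observe()["eef_pos"]); go(.6796,-.0394,.1965,-82.6)
S=snap("side","s13")
f=S["frame"][:,:,::-1]
cv2.imwrite("pics/s13.png",cv2.resize(f[100:320,110:370],None,fx=2.6,fy=2.6,interpolation=cv2.INTER_CUBIC))
E
```

```text
[ 0.53042995 -0.05909071  0.19598255]
turn [ 0.08 -0.01 -0.  ] shift cm [ -0.03 -15.05  -0.07]
```

View pics/s13.png

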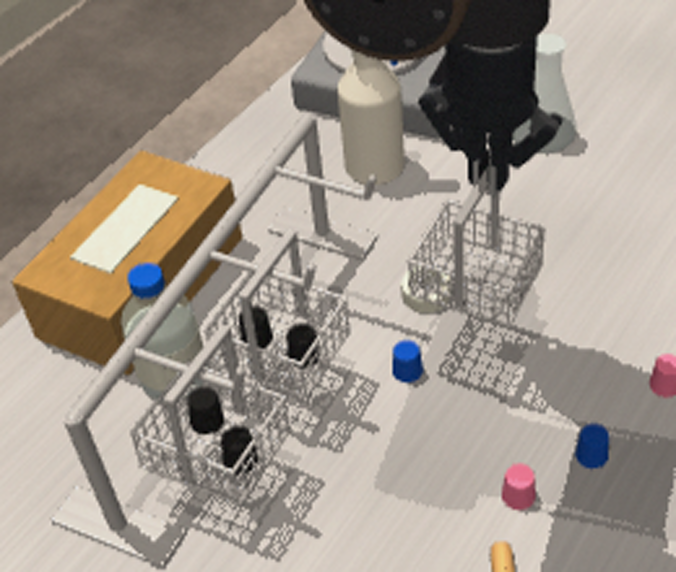

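Basket B is held level in front of the right hook. I slide in and lower.

jog_arm:
  series: "0 0 0 0 -1 0 0; 0 0 0 0 -3 0 0; 0 0 0 0 -5.5 0 0; 0 0 0 0 -8 0 0; 0 0 0 0 -10.5 0 0; 0 0 0 0 -12.5 0 0; 0 0 0 0 -14.2 0 0; 0 0 0 0 -15.05 0 0; 0 0 0 0 -15.05 0 0; 0 0 0 0 -15.05 0 0"

```text
t: 37.25
eef_pos: [0.6796, -0.0397, 0.1962]
ee_rot: [179.9, 0.0, -82.6]
wrist_force: [0.1, 0.2, -0.6]
grip_width: 0.0077
```

jog_arm:
  series: "0 0 0 0 0 0.7 0; 0 0 0 0 0 1.6 0; 0 0 0 0 0 2.5 0; 0 0 0 0 0 3.2 0; 0 0 0 0 0 3.5 0; 0 0 0 0 0 3.8 0; 0 0 0 0 0 4 0; 0 0 0 0 0 4 0; 0 0 0 0 0 4 0"

```text
t: 38.15
eef_pos: [0.6802, -0.0393, 0.1579]
ee_rot: [-179.9, -0.0, -82.6]
wrist_force: [-2.5, 0.9, 5.0]
grip_width: 0.0075
```

jog_arm:
  series: "0 0 0 0 0 0 0.2; 0 0 0 0 0 0 0.35; 0 0 0 0 0 0 0.35; 0 0 0 0 0 0 0.35; 0 0 0 0 0 -2 0.35; 0 0 0 0 0 -5 0.35; 0 0 0 0 0 -9 0.35; 0 0 0 0 0 -12 0.35; 0 0 0 0 0 -12 0.35; 0 0 0 0 0 -12 0.35"

```text
t: 39.15
eef_pos: [0.6803, -0.0392, 0.2774]
ee_rot: [-179.9, 0.0, -82.6]
wrist_force: [-0.2, 0.3, -0.3]
grip_width: 0.0296
```

```bash
python3 - <<'E'
from h import *
go(.444,.391,.2,-82.6)
T=load("top0");S=load("side0")
# button: local dark-blob bounds in both views, finer
for n,d,c in(("t",T,(124,263)),("s",S,(222,367))):
    u,v=c;g=d["frame"][v-16:v+17,u-16:u+17].max(2);ys,xs=np.where(g<60);print(n,xs.min()+u-16,xs.max()+u-16,ys.min()+v-16,ys.max()+v-16,len(xs))
    print([onz(d,{"t":(124.1,263.1),"s":(222.3,367.6)}[n],z).round(4)[:2].tolist() for z in(.066,.072,.078)])
    print([proj(d,(.444,.391,z)).round(1).tolist() for z in(.06,.07,.076)])
E
```

```text
turn [-0.1   0.02 -0.01] shift cm [-45.7   17.91   7.73]
t 118 135 255 272 162
[[0.445, 0.3937], [0.4447, 0.3919], [0.4444, 0.3901]]
[[125.9, 263.6], [124.7, 263.4], [124.0, 263.3]]
s 214 232 361 380 185
[[0.447, 0.3877], [0.4449, 0.3894], [0.4429, 0.3912]]
[[222.9, 371.0], [222.3, 368.9], [222.0, 367.7]]
```

jog_arm:
  series: "0 0 0 -45.7 17.9 0 0; 0 0 0 -45.7 17.9 0 0; 0 0 0 -45.7 17.9 0 0; 0 0 0 -45.7 17.9 0 0; 0 0 0 -45.7 17.9 0 0; 0 0 0 -45.7 17.9 0 0; 0 0 0 -45.7 17.9 0 0; 0 0 0 -45.7 17.9 0 0; 0 0 0 -45.7 17.9 0 0; 0 0 0 -45.7 17.9 0 0; 0 0 0 -45.7 17.9 7.7 0; 0 0 0 -45.7 17.9 7.7 0"

```text
t: 40.35
eef_pos: [0.4413, 0.3909, 0.1955]
ee_rot: [179.8, -0.1, -82.5]
wrist_force: [0.7, -0.3, -0.8]
grip_width: 0.0
```

jog_arm:
  series: "0 0 0 0 0 0 0; 0 0 0 0 0 0 0; 0 0 0 0 0 0 0"

```text
t: 40.65
eef_pos: [0.4446, 0.3914, 0.2013]
ee_rot: [-179.9, 0.1, -82.6]
wrist_force: [0.3, 0.8, 0.8]
grip_width: 0.0001
```

```bash
python3 - <<'E'
from h import *
s=readout.observe();print(s["eef_pos"],s["grip_width"]);go(.444,.391,.085,-82.6)
a=snap("side","s14")["frame"][:,:,::-1];b=snap("top","t14")["frame"][:,:,::-1]
r=lambda f,k:cv2.resize(f,None,fx=k,fy=k,interpolation=cv2.INTER_CUBIC)
A=r(a[100:330,80:300],1.8);B=r(b[100:330,130:350],1.8)
cv2.imwrite("pics/f14.png",np.hstack([A,B]))
E
```

```text
[0.44462645 0.39139493 0.20133869] 0.0001348230669998132
turn [-0.1   0.08 -0.01] shift cm [ 0.05  0.09 11.63]
```

View pics/f14.png

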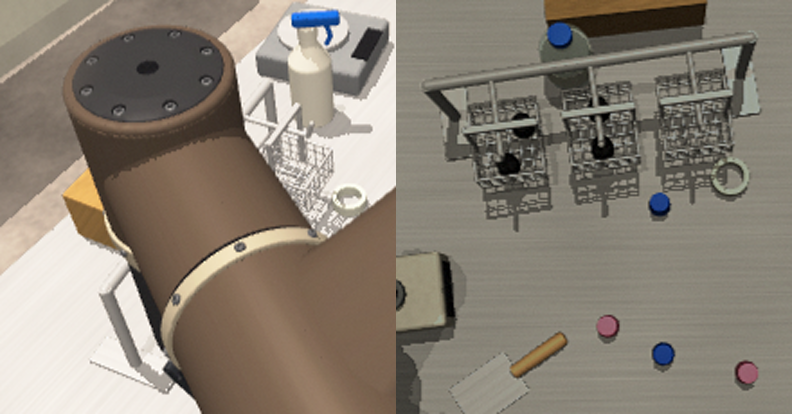

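The top view shows all three baskets on hooks (bars near 502,126; 598,112; 696,98), with two stoppers in each of the two left ones. I check the seat offsets.

```bash
python3 - <<'E'
from h import *
T=load("t14");c,s=np.cos(np.radians(7.4)),np.sin(np.radians(7.4))
for px,st in(((502,126),(.6435,.2295)),((598.5,112.5),(.661,.1076)),((696.5,98),(.6765,-.0156))):
    X=onz(T,(130+(px[0]-396)/1.8,100+px[1]/1.8),.178);d=X[:2]-st;print((np.array([[c,s],[-s,c]])@d*1000).round(1),"mm")
E
```

```text
[-2.2 -5.1] mm
[-3.9 -1.5] mm
[-2.4  0.7] mm
```

jog_arm:
  series: "0 0 0 0 0 4 0; 0 0 0 0 0 8 0; 0 0 0 0 0 11 0; 0 0 0 0 0 11.6 0; 0 0 0 0 0 11.6 0; 0 0 0 0 0 11.6 0"

```text
t: 41.35
eef_pos: [0.4447, 0.392, 0.0858]
ee_rot: [-179.9, 0.1, -82.6]
wrist_force: [-0.5, 0.4, 0.0]
grip_width: 0.0001
```

jog_arm:
  series: "0 0 0 0 0 0.5 0; 0 0 0 0 0 0.9 0; 0 0 0 0 0 1.1 0; 0 0 0 0 0 1.1 0; 0 0 0 0 0 1.1 0"

```text
t: 41.85
eef_pos: [0.445, 0.3925, 0.0759]
ee_rot: [-179.8, 0.2, -82.5]
wrist_force: [-3.4, -1.7, 18.5]
grip_width: -0.0001
```

jog_arm:
  series: "0 0 0 0 0 0.1 0; 0 0 0 0 0 0.2 0; 0 0 0 0 0 0.2 0; 0 0 0 0 0 0.2 0"

```text
t: 42.25
eef_pos: [0.4451, 0.3926, 0.0756]
ee_rot: [-179.7, 0.2, -82.5]
wrist_force: [-8.6, -4.9, 33.5]
grip_width: -0.0
```

jog_arm:
  series: "0 0 0 0 0 -0.3 0; 0 0 0 0 0 -0.3 0; 0 0 0 0 0 -0.3 0"

```text
t: 42.55
eef_pos: [0.4449, 0.3924, 0.076]
ee_rot: [-179.8, 0.2, -82.5]
wrist_force: [-0.5, 0.8, 10.8]
grip_width: 0.0002
```

jog_arm:
  series: "0 0 0 0 0 -0.3 0; 0 0 0 0 0 -0.3 0; 0 0 0 0 0 -0.3 0"

```text
t: 42.85
eef_pos: [0.4444, 0.3918, 0.0775]
ee_rot: [-179.9, 0.1, -82.6]
wrist_force: [1.9, 2.1, 4.0]
grip_width: 0.0
```

jog_arm:
  series: "0 0 0 0 0 -0.3 0; 0 0 0 0 0 -0.3 0; 0 0 0 0 0 -0.3 0"

```text
t: 43.15
eef_pos: [0.4436, 0.3907, 0.0796]
ee_rot: [180.0, -0.0, -82.6]
wrist_force: [1.2, 2.6, 2.7]
grip_width: -0.0001
```

The stop was hard at z≈0.0758 (33 N), and on the way up the force falls off like a spring (4 N at 0.0775, 2.7 N at 0.0796). So the button really travelled to its end. I retreat.

jog_arm:
  series: "0 0 0 0 0 -2 0; 0 0 0 0 0 -7 0; 0 0 0 0 0 -12 0; 0 0 0 0 0 -16 0; 0 0 0 0 0 -16 0; 0 0 0 0 0 -16 0; 0 0 0 0 0 -16 0; 0 0 0 0 0 -16 0"

```text
t: 43.95
eef_pos: [0.4431, 0.39, 0.2379]
ee_rot: [179.9, -0.1, -82.6]
wrist_force: [-0.1, -0.2, -0.2]
grip_width: 0.0002
```

```bash
python3 - <<'E'
from h import *
a=load("t14")["frame"].astype(int);b=snap("top","t15")["frame"].astype(int)
d=np.abs(a-b).max(2); print("changed px in rail region",(d[100:215,135:345]>40).sum(),"bench",(d[215:330,165:460]>40).sum())
T=load("t15")
k,l,st,c=cv2.connectedComponentsWithStats((T["frame"][100:215,135:345].max(2)<40).astype(np.uint8))
print([(c[i].round(0).tolist(),int(st[i,4])) for i in range(1,k) if st[i,4]>25])
s=readout.observe();print(s["eef_pos"],s["wrist_force"])
env.job_done()
E
```

```text
changed px in rail region 0 bench 0
[([130.0, 11.0], 785), ([188.0, 33.0], 86), ([22.0, 58.0], 103), ([67.0, 73.0], 78), ([109.0, 83.0], 114), ([57.0, 91.0], 113)]
[0.44323454 0.39017771 0.23806833] [-0.4603439   0.82843748  0.3038795 ]
the job is handed in; nothing more can be done
```

I finished the job in about 44 s of robot time and handed it in; no verdict was reported. All four black stoppers are in baskets, two in the left one and two in the middle one. All three baskets hang on their own hooks (the right-hand one is empty), and the start button was pressed and released.

- **Hanging:** in the last top view each bar's centre was within about 5 mm of mid-hook, and all four stoppers were inside. Nothing in that view changed around the rail or on the bench between then and hand-in.
- **Button:** the fingers met a hard stop at about 33 N. On the way up the force fell off like a spring, and the arm was well clear at the end. I did not see the button's final position directly.
- **Disagreements:** the button's top was measured at 0.076 m but was really near 0.082 m; that pixel estimate read low. My first fit of the right-hand basket's bar came out too long (123 mm), so I measured it again before reaching for it.
- **Other things:** I saw no stopper knocked aside and no slackened grip, and none of the bystanders in view was moved.

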